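Park the date stamp in its push-push ink dock

ROBOT

A 6-joint arm with a two-finger parallel gripper is mounted at the origin on a cart in front of the work surface, level with it; the furniture and walls round the work are solid. World frame = base frame: x ahead of the robot, y to its left, z up, the work surface at z = 0. Lengths are in m, angles in rad, forces in N, time in s.
With the tool pointing down it reaches from about 0.25 to 0.725 m from the base axis. Payload 4 kg.
Tool frame: the origin (TCP) lies on the centre line of the jaws, within the pads' length; the fingertips stand 17 mm ahead of it and the grasp point (between the pads) lies 2 mm behind it; z points along the fingers, y is the line along which they close (so a half turn about z gives the same grasp; the last joint's range is limited). The gripper opens to 85 mm and grips with 20 to 120 N. Pads are 22 mm wide; open, the fingers measure 114 mm over their backs; the gripper's body (76 mm by 85 mm) begins 54 mm behind the grasp point. The pads swing forward as they close: fully open they stand 13 mm farther back than shut.
Start: joints at [-1.212, 0.241, 0.005, 1.335, 0, 1.571], TCP at [0.176, -0.468, 0.248] pointing down, gripper open.
Joint ranges: [-2.72, 2.72], [-1.05, 1.87], [-1.09, 1.28], [-1.99, 2.15], [-1.42, 1.44], [-3.14, 3.14]. Speed limits (rad/s): [2.79, 2.79, 3.14, 3.14, 3.14, 3.14].

INTERFACE

Orientations are given as a unit quaternion [x, y, z, w].
In Python, from workcell import get_obs, imaging, order gives the robot as it stands.
- The arm moves only by the tool apply_moves, never from a script. Its argument "targets" is a list that holds one entry, the list of rows, each a list of 5 numbers: the shift along the world's x, y, z in units of 40 mm (1.0 is 40 mm), then the turn about the world's z in degrees, then the gripper command: -1 is shut, 1 is fully open, values between are in proportion. In form: [[[dx, dy, dz, turn, fingers], ...]]. A call has 1 to 8 rows; each row shifts and turns the commanded pose from where the row before left it; what a row does not reach is not made up. A row lasts 1/12 s, in which the tool goes at most 41.7 mm and 7.16 degrees, less where a joint would pass 70% of its speed; a pose out of reach is approached as far as the arm can. A call is refused whole if a number of a shift passes 1 or a number of a turn 7.16, either way. A call with a gripper value outside its range is refused whole. The fingers move at their own pace and stop on an object; the grip force is fixed at half the most. Time passes only in rows, so rows that do not move let the fingers close. It gives the time, the measured TCP pose, the force, the opening and the grip force at its end, in the units of the state.
- get_obs(): the state, without advancing time (a new reading comes with each control period).
- imaging.camera(name): name is "scene" or "side" or "wrist"; returns (picture, depth): 384x512x3 uint8, blue, green, red; 384x512 float32, m along the optical axis (not along the pixel's ray), 0 where there is no reading.
- imaging.get_calibration(name): a dict with "camera_matrix" (3x3 intrinsics, pixels), "eye" and "rotation" of the camera in the world; the wrist camera has in their place "hand_eye" (4x4, takes a point from camera to tool coordinates, whose origin is the TCP and whose axes are the flange's). Camera axes: x right, y down, z forward; pixel columns grow to the right and rows downward; lengths in m; the calibration is good to about 2 mm. A picture is of the moment at which its call begins: read the wrist's pose just before it. get_calibration takes no time and is no camera call.
- order.job_done(): hands the job in; it is judged then, once.
The state is a dict: "clock": time; "joint_pos": joint angles; "joint_vel": joint speeds; "tau": joint torques, N m; "eef_pos": TCP position; "tool_rot": TCP orientation; "ft_force": force on the tool from outside, world axes, zero at the start; "ft_torque": the same for the moment, N m; "grip_width": finger opening in m; "grasp_force": force on a finger pad.
Only numpy, scipy, OpenCV 4.12 (cv2) and the standard library are available. Lean on these libraries where they do the work, as an engineer would, in place of code of your own. Each camera call takes 0.05 s, during which the arm holds its last target. There are 200 camera calls.

TASK

Put the red date stamp away in its grey spring dock: stand it upright in the well, push it right down until it presses firmly on the ink pad at the bottom, but gently enough not to crush the pad, and leave it clicked down with nothing holding it. The dock clicks like a retractable pen - one full push makes it stay down, the next makes it pop up - and nobody knows which comes next, so feel where the stamp has come to rest after each push and push again if it is up. Leave the other things on the table where they are.

Things in the scene. Friction and masses are not known exactly. Their poses are not given: they have to be found in the camera images.
- dock: Grey stamp dock fixed to the table: 69 mm long (x -23 to +46), 70 mm wide, 70 mm high, on a dark foot plate 110 x 92 x 6 mm. Origin: on the table under the middle of its well; z up; x points from the well to the solid block behind it (blue badge on the front, -x). The well, open above, is 30 mm in x by 50 mm in y, with bevelled black lips.
- stamp_knob (a point): Centre of the red round knob (about 26 mm across) of the loose date stamp, z up along the stamp, axes as stamp. The top of the knob is 18 mm above this point, its lower end 19 mm below; a narrower neck follows. The underside of the stamp's block is 60 mm below this point. Knob axis within 1 mm of the block's middle.
- jar_a: Bystander: loose jar with a coloured label and black lid, 70 mm across, 116 mm high; origin under its centre.
- jar_b: Bystander: loose plain dark jar with black lid, 70 mm across, 116 mm high; origin under its centre.
- tape_measure: Bystander: loose yellow tape measure lying on its side, 58 x 90 x 28 mm; origin under its middle.
- marker: Bystander: loose blue and white marker lying on the table, 135 x 16 x 17 mm; origin under its middle.
- dock_mouth (a point): Middle of the well's mouth, 70 mm above the dock's origin; axes as the dock's. The stamp's block goes in with its 46 mm side along the dock's y, either way round. Standing in the dock, the knob centre is 52 mm above this point with the plate up, 44.5 mm above it with the plate clicked down.
- dock_seat (a point): A point fixed to the dock, 8 mm below the mouth: where the top of the sprung black plate in the well is when up. Clicked down, the plate sits 7.5 mm lower; which it is at the start is unknown. Pushing it takes 3.3 N at the top, 0.15 N more per mm, 0.4 N more per 10 mm/s. A push 13 mm or more below this point switches the latch; let go, the plate stays down or rises slowly.
- dock_pad (a point): A point fixed to the dock, 17.5 mm below the seat point: the mean height of the plate's top when it meets the ink pad. The true height is up to 3.5 mm more or less, different each time, and cannot be seen. The pad yields 1 mm per 6 N. The push on the stamp must reach 12 N there for 0.1 s, and never exceed 25 N.
- stamp: The date stamp, 60 g, standing upright, 78 mm high: black block 26 mm (x) by 46 mm (y) by 18 mm high, red neck and knob above. Origin 2 mm below the underside of the block, under its middle.
Mind the look-alikes: they are no part of the job. Of the things that look like the stamp, take the one that is farthest from the robot's base at the start. What is shaped like the dock but green is not meant.

How it is judged:
On the way, in this order (a step that is already met when the one before it is completed fails the run):
1. the stamp stands upright in the well of the dock, down on the plate (x of stamp_knob in the frame of dock between -0.006 and 0.006 m and y of stamp_knob in the frame of dock between -0.006 and 0.006 m and angle between stamp_knob's own z axis and vertical below 0.12 rad and z of stamp_knob in the frame of dock below 0.126 m), for 0.2 s.
2. the stamp is pushed right down, pressing on the ink pad with at least 12 N (x of stamp_knob in the frame of dock between -0.006 and 0.006 m and y of stamp_knob in the frame of dock between -0.006 and 0.006 m and angle between stamp_knob's own z axis and vertical below 0.12 rad and z of stamp_knob in the frame of dock below 0.109 m and contact force between stamp and dock above 12 N), for 0.1 s.
At the end, for the whole second after the job is handed in: The stamp stands upright (within 0.12 rad) in the well (knob within 6 mm of the well's middle), released and at rest, with the plate clicked down: knob centre 111.5 to 118.5 mm above the table in the dock's frame (122 mm if popped up) (x of stamp_knob in the frame of dock between -0.006 and 0.006 m and y of stamp_knob in the frame of dock between -0.006 and 0.006 m and angle between stamp_knob's own z axis and vertical below 0.12 rad and z of stamp_knob in the frame of dock between 0.1115 and 0.1185 m and linear speed of stamp below 0.02 m/s); the robot touches nothing.
It fails at once if the stamp pressed into the dock with more than 25 N (contact force between stamp and dock above 25 N).
It fails at once if a bystander shifted by more than 30 mm (distance of any of jar_a, jar_b, tape_measure, marker from where it was at the start of the episode above 0.03 m).
It also fails if it takes over 58 s, if anything falls off the work surface, if the arm or the gripper's body presses on something with over 40 N, if the wrist force passes 120 N, or if a joint passes its speed limit or range.

## Working session

There is one attempt and no reset: what is moved stays moved. The work goes in short steps, Python scripts to look and compute and a tool call to move; the robot and the scene stay as the last step left them, time stands still between calls to the robot, and variables do not carry over. Pictures are saved under pics/ and viewed, at most 10 in all, crops included, and the job is handed in when it is done.

Besides the shell and the picture viewer there is one more tool, called after "Emit:" as name(argument=value, ...) on one line, values as JSON. apply_moves: Moves the arm, as the interface text tells. Its arguments: {"type":"object","properties":{"targets":{"type":"array","items":{"type":"array","items":{"type":"array","items":{"type":"number"}}}}},"required":["targets"]}

```bash
mkdir -p pics; cat > h.py <<'E'
import numpy as np, cv2
from workcell import get_obs, imaging, order
from scipy.spatial.transform import Rotation as R
def pose(name):
    c=imaging.get_calibration(name); K=np.array(c["camera_matrix"])
    if "hand_eye" in c:
        o=get_obs(); T=np.eye(4); T[:3,:3]=R.from_quat(o["tool_rot"]).as_matrix(); T[:3,3]=o["eef_pos"]
        T=T@np.array(c["hand_eye"])
    else:
        T=np.eye(4); T[:3,:3]=c["rotation"]; T[:3,3]=c["eye"]
    return K,T
def cloud(K,T,d):
    v,u=np.mgrid[:d.shape[0],:d.shape[1]]
    p=np.stack([(u-K[0,2])/K[0,0]*d,(v-K[1,2])/K[1,1]*d,d],-1)
    return p@T[:3,:3].T+T[:3,3]
def shot(name):
    K,T=pose(name); im,d=imaging.camera(name); return K,T,im,d,cloud(K,T,d)
E
python3 - <<'E'
from h import *
for n in ("scene","side"):
    K,T,im,d,P=shot(n); cv2.imwrite(f"pics/{n}0.png",im); np.savez(f"{n}0.npz",im=im,d=d,P=P,K=K,T=T)
    print(n,T.round(3).tolist())
    hsv=cv2.cvtColor(im,cv2.COLOR_BGR2HSV)
    m=(((hsv[...,0]<8)|(hsv[...,0]>172))&(hsv[...,1]>120)&(hsv[...,2]>60)).astype(np.uint8)
    k,l,s,c=cv2.connectedComponentsWithStats(m)
    for i in range(1,k):
        if s[i,4]>40:
            q=P[(l==i)&(d>0)]; print(s[i],c[i].round(),np.median(q,0).round(3),q.min(0).round(3),q.max(0).round(3))
E
```

```text
Traceback (most recent call last):
  File "h.py", line 17, in shot
    K,T=pose(name); im,d=imaging.camera(name); return K,T,im,d,cloud(K,T,d)
        ~~~~^^^^^^
  File "h.py", line 10, in pose
    T=np.eye(4); T[:3,:3]=c["rotation"]; T[:3,3]=c["eye"]
                 ~^^^^^^^
ValueError: could not broadcast input array from shape (4,) into shape (3,3)
```

```bash
sed -i 's/T\[:3,:3\]=c\["rotation"\]/T[:3,:3]=R.from_quat(c["rotation"]).as_matrix()/' h.py
python3 - <<'E'
from h import *
for n in ("scene","side"):
    K,T,im,d,P=shot(n); cv2.imwrite(f"pics/{n}0.png",im); np.savez(f"{n}0.npz",im=im,d=d,P=P,K=K,T=T)
    print(n,T.round(3).tolist())
    hsv=cv2.cvtColor(im,cv2.COLOR_BGR2HSV)
    m=(((hsv[...,0]<8)|(hsv[...,0]>172))&(hsv[...,1]>120)&(hsv[...,2]>60)).astype(np.uint8)
    k,l,s,c=cv2.connectedComponentsWithStats(m)
    for i in range(1,k):
        if s[i,4]>40:
            q=P[(l==i)&(d>0)]; print(s[i],c[i].round(),np.median(q,0).round(3),q.min(0).round(3),q.max(0).round(3))
E
```

```text
scene [[-0.821, -0.232, 0.521, -0.275], [-0.57, 0.36, -0.738, 1.159], [-0.017, -0.904, -0.428, 0.733], [0.0, 0.0, 0.0, 1.0]]
[277 214   7  19  94] [280. 222.] [0.381 0.088 0.06 ] [0.371 0.077 0.018] [0.397 0.098 0.08 ]
[246 222   7  20  98] [249. 231.] [0.433 0.182 0.059] [0.424 0.172 0.017] [0.452 0.189 0.083]
side [[-0.812, -0.289, 0.507, -0.045], [-0.583, 0.373, -0.722, 0.833], [0.019, -0.882, -0.471, 0.62], [0.0, 0.0, 0.0, 1.0]]
[396 122   7  16  66] [399. 129.] [ 0.417 -0.812  0.058] [ 0.407 -0.899  0.02 ] [ 0.431 -0.804  0.08 ]
[283 222   9  24 151] [286. 232.] [0.381 0.087 0.062] [0.372 0.071 0.02 ] [0.394 0.095 0.08 ]
[241 232  10  25 159] [245. 242.] [0.433 0.181 0.062] [0.425 0.169 0.018] [0.444 0.189 0.079]
```

View pics/scene0.png

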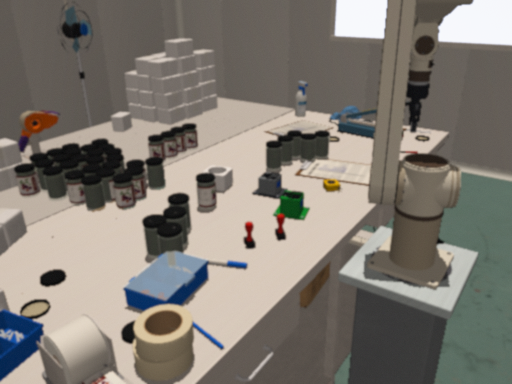

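View pics/side0.png

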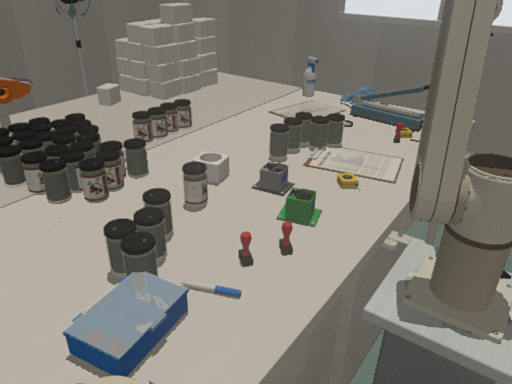

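```bash
python3 - <<'E'
from h import *
z=np.load("side0.npz"); im,P,d=z["im"],z["P"],z["d"]
c=cv2.resize(im[95:205,330:440],(600,600),interpolation=cv2.INTER_CUBIC)
K,T,w,dw,Pw=shot("wrist"); cv2.imwrite("pics/wrist0.png",w)
c2=cv2.resize(im[160:270,225:335],(600,600),interpolation=cv2.INTER_CUBIC)
cv2.imwrite("pics/c1.png",cv2.resize(np.hstack([c,c2]),(800,400)))
for v,u in [(129,399),(137,397),(132,405),(140,392),(145,400),(181,347),(170,347),(176,273),(205,300),(140,430),(110,390)]: print((u,v),d[v,u],P[v,u].round(3))
E
```

```text
(399, 129) 1.6828423 [ 0.414 -0.808  0.056]
(397, 137) 1.706569 [ 0.417 -0.815  0.02 ]
(405, 132) 1.7445551 [ 0.407 -0.878  0.025]
(392, 140) 1.7218666 [ 0.434 -0.813  0.004]
(400, 145) 1.6841084 [ 0.393 -0.788  0.   ]
(347, 181) 1.3407654 [ 0.406 -0.318  0.024]
(347, 170) 1.4541395 [ 0.455 -0.43   0.006]
(273, 176) 1.2914081 [ 0.576 -0.151  0.055]
(300, 205) 1.1417257 [ 0.423 -0.05   0.053]
(430, 140) 0.7489906 [0.11  0.078 0.353]
(390, 110) 1.8732122 [ 0.522 -1.002  0.066]
```

View pics/c1.png

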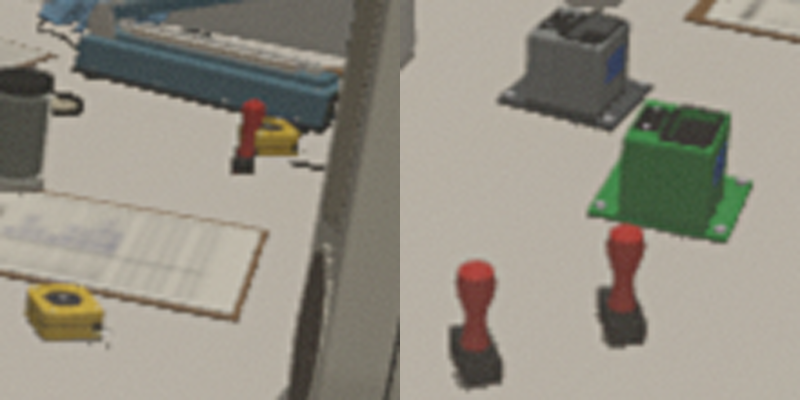

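View pics/wrist0.png

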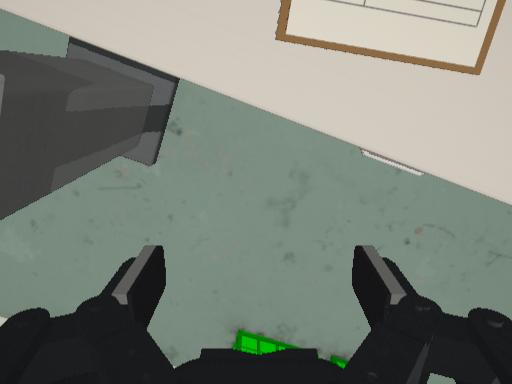

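Things like the stamp in the side view: (245,242) at (0.433,0.182), r=0.47; (286,232) at (0.381,0.087), r=0.39; and (399,129) at (0.417,-0.81), r=0.91. The third is far beyond the 0.725 reach, so I treat it as set dressing. I choose (245,242). The grey dock is at (273,176); the green one at (300,205) is the decoy. The wrist view shows only floor and clipboard.

```bash
python3 - <<'E'
from h import *
o=get_obs(); print(o["eef_pos"],R.from_quat(o["tool_rot"]).as_matrix().round(2).tolist(),o["ft_force"])
print(imaging.get_calibration("wrist"))
z=np.load("side0.npz"); im,P,d=z["im"],z["P"],z["d"]
q=P[(np.abs(P[...,0]-.59)<.1)&(np.abs(P[...,1]+.14)<.09)&(P[...,2]>.058)&(P[...,2]<.085)]
print(len(q),q.min(0),q.max(0)); print(cv2.minAreaRect(q[:,:2].astype(np.float32)*1000))
for c,n in [((.433,.182),'B')]:
    g=im.max(-1)<90
    q=P[g&(np.hypot(P[...,0]-c[0],P[...,1]-c[1])<.045)&(P[...,2]<.03)]
    print(n,len(q),q.min(0),q.max(0),cv2.minAreaRect(q[:,:2].astype(np.float32)*1000))
hsv=cv2.cvtColor(im,cv2.COLOR_BGR2HSV); b=(hsv[...,0]>105)&(hsv[...,0]<130)&(hsv[...,1]>120)
q=P[b&(np.abs(P[...,0]-.57)<.1)&(np.abs(P[...,1]+.14)<.09)]; print("badge",len(q),np.median(q,0))
E
```

```text
[ 0.17542588 -0.46772691  0.24761689] [[0.94, 0.35, -0.0], [0.35, -0.94, 0.0], [-0.0, -0.0, -1.0]] [0.92520475 1.28477805 1.84072916]
{'camera_matrix': array([[324.63780926,   0.        , 258.47910256],
       [  0.        , 324.63780926, 184.7731703 ],
       [  0.        ,   0.        ,   1.        ]]), 'hand_eye': array([[-1.78528650e-04, -9.51211201e-01, -3.08540466e-01,
         7.80194595e-02],
       [ 9.99999863e-01, -3.21944919e-04,  4.13913254e-04,
        -1.04478119e-03],
       [-4.93051959e-04, -3.08540350e-01,  9.51211128e-01,
        -1.25300948e-01],
       [ 0.00000000e+00,  0.00000000e+00,  0.00000000e+00,
         1.00000000e+00]])}
258 [ 0.55665677 -0.22022605  0.05802291] [ 0.63064407 -0.14164679  0.07266352]
((594.5994873046875, -182.58282470703125), (69.45796203613281, 74.41632080078125), 10.861454010009766)
B 136 [ 0.41247006  0.1706055  -0.00053742] [0.45805725 0.20028127 0.0216868 ] ((435.49737548828125, 178.59580993652344), (25.461610794067383, 43.43946075439453), 53.50310134887695)
badge 0 [nan nan nan]
  return _methods._mean(a, axis=axis, dtype=dtype,
  ret = um.true_divide(
```

Emit:
apply_moves(targets=[[[0.8, 0.575, 0.05, -2, 1], [0.8, 0.575, 0, -2, 1], [0.8, 0.575, 0, -2, 1], [0.8, 0.575, 0, -2, 1], [0.8, 0.575, 0, -2, 1], [0.8, 0.575, 0, 0, 1], [0.8, 0.575, 0, 0, 1], [0.8, 0.575, 0, 0, 1]]])

```text
clock: 0.82
eef_pos: [0.4327, -0.2826, 0.2501]
tool_rot: [0.996, 0.092, -0.0, -0.0]
ft_force: [-0.3, -0.0, 0.4]
grip_width: 0.0855
grasp_force: 0.0
```

Emit:
apply_moves(targets=[[[0.8, 0.575, 0, 0, 1], [0.8, 0.575, 0, 0, 1], [0.8, 0.575, 0, 0, 1], [0.8, 0.575, 0, 0, 1], [0.5, 0.35, 0, 0, 1], [0, 0, 0, 0, 1], [0, 0, 0, 0, 1]]])

```text
clock: 1.4
eef_pos: [0.5801, -0.177, 0.2491]
tool_rot: [0.996, 0.093, -0.001, -0.0]
ft_force: [-0.2, -0.3, 0.1]
grip_width: 0.0854
grasp_force: 0.0
```

```bash
cat > dock.py <<'E'
from h import *
K,T,im,d,P=shot("wrist"); cv2.imwrite("pics/wd.png",im); np.savez("wd.npz",im=im,d=d,P=P)
o=get_obs(); print(o["clock"],o["eef_pos"],o["ft_force"])
near=np.hypot(P[...,0]-.59,P[...,1]+.18)<.09
m=near&(P[...,2]>.062)&(P[...,2]<.08)&(d>0)
q=P[m]; print(len(q),q[:,2].min(),np.median(q[:,2]),q[:,2].max()); print("top",cv2.minAreaRect(q[:,:2].astype(np.float32)*1000))
f=near&(P[...,2]>.002)&(P[...,2]<.012); f2=P[f]; print("foot",np.median(f2[:,2]),cv2.minAreaRect(f2[:,:2].astype(np.float32)*1000))
w=near&(P[...,2]>.02)&(P[...,2]<.064)
k,l,s,c=cv2.connectedComponentsWithStats(w.astype(np.uint8))
for i in range(1,k):
    if s[i,4]>100:
        q=P[l==i]; print("in",s[i],np.percentile(q[:,2],[5,50,95]).round(4),cv2.minAreaRect(q[:,:2].astype(np.float32)*1000))
E
python3 dock.py
```

```text
1.45 [ 0.57922082 -0.17787952  0.24942462] [ 0.46136691 -0.7487555   0.70408434]
3579 0.062069724774015844 0.06786708791832874 0.07214387153041224
top ((595.4956665039062, -183.47621154785156), (69.4112548828125, 69.59109497070312), 9.35788631439209)
foot 0.0055830093369880485 ((602.6192626953125, -174.29161071777344), (148.17718505859375, 133.84786987304688), 24.8297061920166)
in [235 108  69   7 281] [0.022  0.0452 0.0637] ((629.034423828125, -177.46890258789062), (1.3107887506484985, 66.75553131103516), 9.363666534423828)
in [ 243  145   52   31 1505] [0.0493 0.0541 0.06  ] ((583.0907592773438, -185.23355102539062), (29.0777530670166, 50.264556884765625), 9.137734413146973)
```

View pics/wd.png

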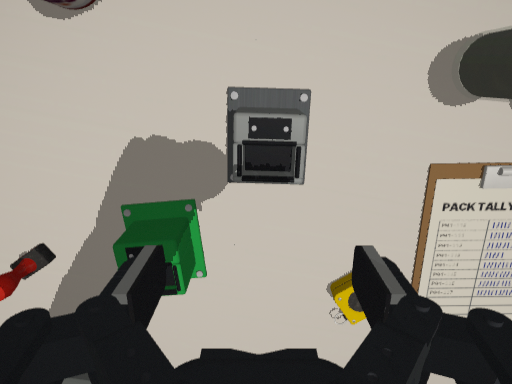

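Emit:
apply_moves(targets=[[[-0.36, 0.895, 0, 4.3, 1], [-0.36, 0.895, 0, 4.3, 1], [-0.36, 0.895, 0, 4.3, 1], [-0.36, 0.895, 0, 4.3, 1], [-0.36, 0.895, 0, 4.3, 1], [-0.36, 0.895, 0, 4.3, 1], [-0.36, 0.895, -0.2, 4.3, 1], [-0.36, 0.895, -0.2, 4.3, 1]]])

```text
clock: 2.12
eef_pos: [0.4631, 0.108, 0.235]
tool_rot: [0.924, 0.383, 0.001, 0.0]
ft_force: [1.0, 0.1, -0.3]
grip_width: 0.0856
grasp_force: 0.0
```

Emit:
apply_moves(targets=[[[-0.36, 0.895, -0.2, 4.3, 1], [-0.36, 0.895, -0.2, 4.3, 1], [0, 0, -0.2, 0, 1], [0, 0, 0, 0, 1], [0, 0, 0, 0, 1]]])

```text
clock: 2.53
eef_pos: [0.4351, 0.1785, 0.2103]
tool_rot: [0.893, 0.45, -0.001, 0.0]
ft_force: [-0.2, -1.0, -0.1]
grip_width: 0.0856
grasp_force: 0.0
```

```bash
python3 - <<'E'
from h import *
K,T,im,d,P=shot("wrist"); cv2.imwrite("pics/ws.png",im)
o=get_obs(); print(o["clock"],o["eef_pos"],R.from_quat(o["tool_rot"]).as_matrix()[:,0].round(3))
hsv=cv2.cvtColor(im,cv2.COLOR_BGR2HSV)
near=np.hypot(P[...,0]-.434,P[...,1]-.181)<.045
r=((hsv[...,0]<8)|(hsv[...,0]>172))&(hsv[...,1]>120)&near
q=P[r]; print(len(q),q[:,2].max()); t=q[q[:,2]>.055]; print("knob",len(t),cv2.minEnclosingCircle(t[:,:2].astype(np.float32)*1000),np.median(t,0))
b=near&(im.max(-1)<90)&(P[...,2]>.012)&(P[...,2]<.024); q=P[b]
print("blk",np.median(q[:,2]),cv2.minAreaRect(q[:,:2].astype(np.float32)*1000))
E
```

```text
2.5833 [0.43577771 0.17827925 0.21068266] [ 0.596  0.803 -0.   ]
868 0.07924108784962858
knob 737 ((438.46923828125, 177.15187072753906), 13.210687637329102) [0.43952597 0.17875714 0.07498748]
blk 0.017487690150896462 ((438.0995178222656, 176.4494171142578), (25.566638946533203, 45.687931060791016), 53.27025604248047)
```

View pics/ws.png

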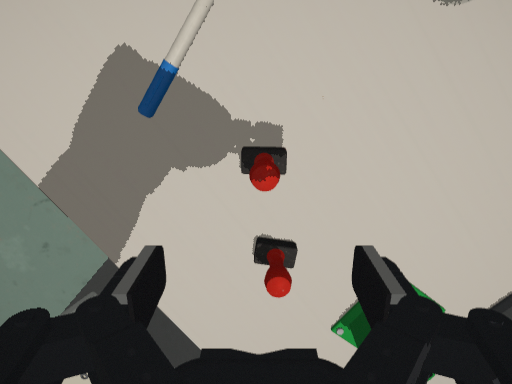

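Emit:
apply_moves(targets=[[[0.07, -0.035, -0.7, 0, 1], [0, 0, -0.8, 0, 1], [0, 0, -0.8, 0, 1], [0, 0, -0.7, 0, 1], [0, 0, -0.5, 0, 1], [0, 0, -0.24, 0, 1], [0, 0, 0, 0, 1], [0, 0, 0, 0, 1]]])

```text
clock: 3.25
eef_pos: [0.4393, 0.1775, 0.0613]
tool_rot: [0.893, 0.449, 0.0, 0.0]
ft_force: [0.3, 0.1, 0.2]
grip_width: 0.0852
grasp_force: 0.0
```

Emit:
apply_moves(targets=[[[0, 0, 0, 0, -1], [0, 0, 0, 0, -1], [0, 0, 0, 0, -1], [0, 0, 0, 0, -1], [0, 0, 0, 0, -1], [0, 0, 0, 0, -1], [0, 0, 0, 0, -1], [0, 0, 0, 0, -1]]])

```text
clock: 3.92
eef_pos: [0.4393, 0.1786, 0.0615]
tool_rot: [0.893, 0.451, 0.001, 0.0]
ft_force: [1.4, -0.6, 5.7]
grip_width: 0.0223
grasp_force: 58.6
```

Emit:
apply_moves(targets=[[[0, 0, 0.2, 0, -1], [0, 0, 0.4, 0, -1], [0, 0, 0.6, 0, -1], [0, 0, 0.8, 0, -1], [0, 0, 0.8, 0, -1], [0, 0, 0.7, 0, -1], [0, 0, 0.3, 0, -1], [0, 0, 0, 0, -1]]])

```text
clock: 4.58
eef_pos: [0.4398, 0.1793, 0.2162]
tool_rot: [0.893, 0.451, 0.003, 0.0]
ft_force: [-0.3, 0.9, -0.6]
grip_width: 0.0217
grasp_force: 58.7
```

```bash
cat > held.py <<'E'
from h import *
import sys
K,T,im,d,P=shot("wrist"); cv2.imwrite(sys.argv[1],im)
o=get_obs(); p=np.array(o["eef_pos"]); Rt=R.from_quat(o["tool_rot"]).as_matrix()
print(o["clock"],p.round(4),o["ft_force"],o["grip_width"],"yaw",np.degrees(np.arctan2(Rt[1,0],Rt[0,0])).round(2))
L=(P-p)@Rt   # tool coordinates
near=(d>0)&(np.hypot(L[...,0],L[...,1])<.05)
b=near&(im.max(-1)<80)&(L[...,2]>.03)&(L[...,2]<.075)
ys,xs=np.nonzero(b); q=L[b]; print(len(q),xs.min(),xs.max(),ys.min(),ys.max())
print("z pct",np.percentile(q[:,2],[2,10,50,90,98]).round(4))
# block top face: fit plane
t=q[(q[:,2]>.038)&(q[:,2]<.048)]
if len(t)>30:
    A=np.c_[t[:,:2],np.ones(len(t))]; print("plane z=ax+by+c",np.linalg.lstsq(A,t[:,2],rcond=None)[0].round(4),"rect",cv2.minAreaRect(t[:,:2].astype(np.float32)*1000))
E
python3 held.py pics/held.png
```

```text
4.6333 [0.4388 0.1788 0.214 ] [-0.52733855  0.04830047 -1.7289865 ] 0.022174077853589033 yaw 53.57
2273 221 300 199 248
z pct [0.0401 0.0406 0.0417 0.0508 0.0549]
plane z=ax+by+c [ 0.1024 -0.0181  0.0415] rect ((-0.8310813903808594, 0.4224967956542969), (25.812767028808594, 45.23025894165039), 0.11269106715917587)
```

View pics/held.png

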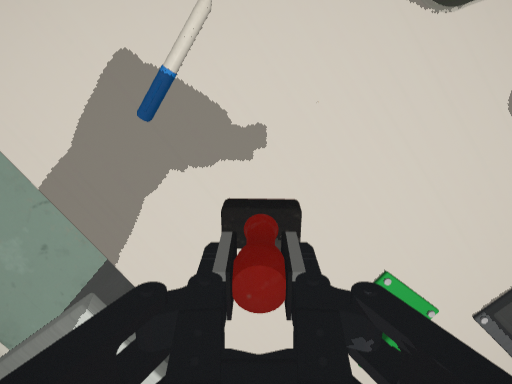

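Emit:
apply_moves(targets=[[[0.365, -0.908, 0.15, -4.43, -1], [0.365, -0.908, 0.15, -4.43, -1], [0.365, -0.908, 0, -4.43, -1], [0.365, -0.908, 0, -4.43, -1], [0.365, -0.908, 0, -4.43, -1], [0.365, -0.908, 0, -4.43, -1], [0.365, -0.908, 0, -4.43, -1], [0.365, -0.908, 0, -4.43, -1]]])

```text
clock: 5.3
eef_pos: [0.5541, -0.1136, 0.2221]
tool_rot: [0.988, 0.156, -0.002, -0.001]
ft_force: [-0.0, 0.7, -0.8]
grip_width: 0.0219
grasp_force: 58.9
```

Emit:
apply_moves(targets=[[[0.365, -0.908, -0.3, -4.43, -1], [0.365, -0.908, -0.3, -4.43, -1], [0, 0, -0.4, 0, -1], [0, 0, -0.2, 0, -1], [0, 0, 0, 0, -1], [0, 0, 0, 0, -1]]])

```text
clock: 5.8
eef_pos: [0.5829, -0.1834, 0.175]
tool_rot: [0.997, 0.081, -0.002, -0.001]
ft_force: [-0.4, 0.5, -0.2]
grip_width: 0.0219
grasp_force: 59.0
```

```bash
cat > rel.py <<'E'
from h import *
import sys
K,T,im,d,P=shot("wrist"); cv2.imwrite(sys.argv[1],im)
o=get_obs(); p=np.array(o["eef_pos"]); Rt=R.from_quat(o["tool_rot"]).as_matrix()
print(o["clock"],p.round(4),o["ft_force"],"yaw",np.degrees(np.arctan2(Rt[1,0],Rt[0,0])).round(2))
L=(P-p)@Rt; rad=np.hypot(L[...,0],L[...,1]); 
t=L[(rad<.05)&(im.max(-1)<80)&(L[...,2]>.038)&(L[...,2]<.0437)]
A=np.c_[t[:,:2],np.ones(len(t))]; print("blk",len(t),np.lstsq if 0 else np.linalg.lstsq(A,t[:,2],rcond=None)[0].round(4),cv2.minAreaRect(t[:,:2].astype(np.float32)*1000),np.median(t,0).round(4))
near=(np.hypot(P[...,0]-.59,P[...,1]+.18)<.09)
q=P[near&(P[...,2]>.066)&(P[...,2]<.076)]; print("top",len(q),np.median(q[:,2]),cv2.minAreaRect(q[:,:2].astype(np.float32)*1000))
q=P[near&(P[...,2]>.045)&(P[...,2]<.064)&(np.hypot(P[...,0]-.584,P[...,1]+.185)<.032)]; print("well",len(q),cv2.minAreaRect(q[:,:2].astype(np.float32)*1000) if len(q) else 0)
E
python3 rel.py pics/rel.png
```

```text
5.85 [ 0.5838 -0.1834  0.1764] [-0.05040118  0.69140914  0.05133878] yaw 9.36
blk 31 [-0.0008  0.0013  0.0435] ((2.4613351821899414, 10.193479537963867), (19.19441795349121, 28.61432647705078), 43.62694549560547) [0.     0.0166 0.0435]
top 4607 0.06800208481671002 ((595.3402709960938, -183.11367797851562), (67.26615142822266, 69.5479736328125), 9.178679466247559)
well 1992 ((583.0543212890625, -185.07327270507812), (29.3475284576416, 50.350067138671875), 9.169025421142578)
```

View pics/rel.png

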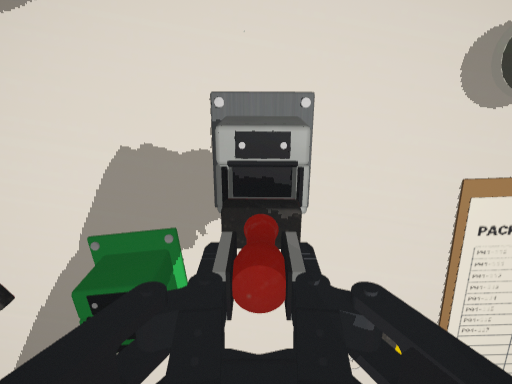

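```bash
python3 - <<'E'
from h import *
K,T,im,d,P=shot("wrist")
o=get_obs(); p=np.array(o["eef_pos"]); Rt=R.from_quat(o["tool_rot"]).as_matrix()
print(p.round(4),o["joint_pos"])
L=(P-p)@Rt
b=(np.abs(L[...,0])<.018)&(np.abs(L[...,1])<.028)&(im.max(-1)<80)&(L[...,2]>.036)&(L[...,2]<.068)
z=L[b][:,2]; print(np.histogram(z,bins=np.arange(.036,.069,.002)))
m=np.median(z[z<.05]); t=L[b&(np.abs(L[...,2]-m)<.002)]
A=np.c_[t[:,:2],np.ones(len(t))]; print(m,len(t),np.linalg.lstsq(A,t[:,2],rcond=None)[0].round(4),cv2.minAreaRect(t[:,:2].astype(np.float32)*1000))
E
```

```text
[ 0.5844 -0.1835  0.1774] [-3.04280622e-01  4.99393461e-01  1.98162826e-01  1.26918756e+00
  1.93705623e-04  2.67374515e+00]
(array([   0,    0,    0,  297, 1315,  155,   97,   79,  107,   88,   83,
         88,   35,   12,    9,    0]), array([0.036, 0.038, 0.04 , 0.042, 0.044, 0.046, 0.048, 0.05 , 0.052,
       0.054, 0.056, 0.058, 0.06 , 0.062, 0.064, 0.066, 0.068]))
0.044749857579074 1678 [ 0.0229 -0.0177  0.0447] ((-3.654937744140625, 0.3420734405517578), (25.65399932861328, 45.54384231567383), 0.3597155511379242)
```

```bash
cat > rel.py <<'E'
from h import *
K,T0,im,d,P=shot("wrist"); H=np.array(imaging.get_calibration("wrist")["hand_eye"])
o=get_obs(); print(o["clock"],np.round(o["eef_pos"],4))
L=cloud(K,H,d); rad=np.hypot(L[...,0],L[...,1])
b=(np.abs(L[...,0])<.022)&(np.abs(L[...,1])<.028)&(im.max(-1)<80)&(L[...,2]>.036)&(L[...,2]<.068)&(d>0)
z=L[b][:,2]; m=np.median(z[z<.05]); t=L[b&(np.abs(L[...,2]-m)<.002)]
A=np.c_[t[:,:2],np.ones(len(t))]; print("blk",m,len(t),np.linalg.lstsq(A,t[:,2],rcond=None)[0].round(4),cv2.minAreaRect(t[:,:2].astype(np.float32)*1000))
zt=o["eef_pos"][2]; h=zt-L[...,2]
q=L[(rad<.09)&(h>.064)&(h<.076)]; print("top z",np.median(q[:,2]),cv2.minAreaRect(q[:,:2].astype(np.float32)*1000))
q=L[(rad<.04)&(h>.042)&(h<.063)&(d>0)]; print("well",len(q),np.median(q[:,2]),cv2.minAreaRect(q[:,:2].astype(np.float32)*1000))
E
python3 rel.py
```

```text
5.95 [ 0.5847 -0.1836  0.1779]
blk 0.04378225199595316 1672 [ 0.0185 -0.0185  0.0437] ((-3.044459342956543, 0.48647117614746094), (26.063528060913086, 45.540191650390625), 1.4130685329437256)
top z 0.109468104349878 ((11.423458099365234, 1.4963951110839844), (67.91912841796875, 70.27766418457031), 0.899145781993866)
well 1901 0.12330499176911588 ((-0.4435415267944336, 6.012971878051758), (31.573467254638672, 59.58968734741211), 0.11084546893835068)
```

Emit:
apply_moves(targets=[[[0.06, -0.018, -0.2, 0, -1], [0, 0, -0.3, 0, -1], [0, 0, -0.3, 0, -1], [0, 0, -0.1, 0, -1], [0, 0, 0, 0, -1], [0, 0, 0, 0, -1]]])

```text
clock: 6.45
eef_pos: [0.5869, -0.1852, 0.141]
tool_rot: [0.997, 0.081, 0.0, 0.0]
ft_force: [0.2, 0.2, 0.5]
grip_width: 0.0217
grasp_force: 59.0
```

```bash
python3 rel.py; python3 - <<'E'
from h import *
K,T,im,d=(*pose("side"),*imaging.camera("side")); P=cloud(K,T,d)
cv2.imwrite("pics/sd.png",cv2.resize(im[110:220,220:330],(600,600),interpolation=cv2.INTER_CUBIC))
E
```

```text
6.5 [ 0.5873 -0.1854  0.1415]
blk 0.04380379028181307 1704 [ 0.0224 -0.0168  0.0437] ((-2.776905059814453, 0.6224956512451172), (25.96700096130371, 45.99302291870117), 1.1006942987442017)
top z 0.07312173014061515 ((9.213726043701172, -0.7211456298828125), (68.2130126953125, 70.16170501708984), 0.45248427987098694)
well 935 0.08687143703753536 ((2.406093120574951, -0.6968975067138672), (15.741040229797363, 50.26480484008789), 0.10147330164909363)
```

View pics/sd.png

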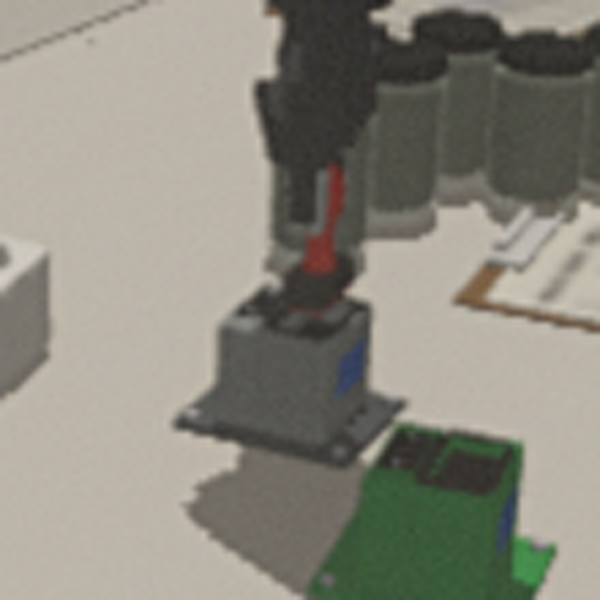

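Emit:
apply_moves(targets=[[[-0.01, 0.025, 0, 0, -1], [0, 0, 0, 0, -1], [0, 0, -0.08, 0, -1], [0, 0, -0.08, 0, -1], [0, 0, -0.08, 0, -1], [0, 0, -0.06, 0, -1], [0, 0, 0, 0, -1]]])

```text
clock: 7.13
eef_pos: [0.5858, -0.1843, 0.1277]
tool_rot: [0.997, 0.081, -0.001, -0.0]
ft_force: [0.3, -0.4, 0.4]
grip_width: 0.0219
grasp_force: 59.0
```

Emit:
apply_moves(targets=[[[0, 0, -0.04, 0, -1], [0, 0, -0.03, 0, -1], [0, 0, -0.03, 0, -1], [0, 0, 0, 0, -1]]])

```text
clock: 7.47
eef_pos: [0.5863, -0.1845, 0.1244]
tool_rot: [0.997, 0.081, -0.0, -0.0]
ft_force: [-0.9, 0.6, 0.3]
grip_width: 0.0218
grasp_force: 59.0
```

Emit:
apply_moves(targets=[[[0, 0, -0.04, 0, -1], [0, 0, -0.04, 0, -1], [0, 0, 0, 0, -1]]])

```text
clock: 7.72
eef_pos: [0.5862, -0.1844, 0.1211]
tool_rot: [0.997, 0.081, -0.0, -0.0]
ft_force: [0.9, 0.5, -0.5]
grip_width: 0.0222
grasp_force: 59.0
```

Emit:
apply_moves(targets=[[[0, 0, -0.03, 0, -1], [0, 0, -0.03, 0, -1], [0, 0, 0, 0, -1], [0, 0, 0, 0, -1]]])

```text
clock: 8.05
eef_pos: [0.5863, -0.1845, 0.119]
tool_rot: [0.997, 0.081, -0.0, -0.0]
ft_force: [0.4, -0.8, -0.4]
grip_width: 0.0218
grasp_force: 59.0
```

Emit:
apply_moves(targets=[[[0, 0, -0.04, 0, -1], [0, 0, -0.03, 0, -1], [0, 0, 0, 0, -1], [0, 0, 0, 0, -1]]])

```text
clock: 8.38
eef_pos: [0.5863, -0.1845, 0.1162]
tool_rot: [0.997, 0.081, -0.0, -0.0]
ft_force: [0.4, -0.0, -0.4]
grip_width: 0.0217
grasp_force: 59.0
```

Emit:
apply_moves(targets=[[[0, 0, -0.03, 0, -1], [0, 0, -0.03, 0, -1], [0, 0, 0, 0, -1], [0, 0, 0, 0, -1]]])

```text
clock: 8.72
eef_pos: [0.5866, -0.1846, 0.1144]
tool_rot: [0.997, 0.081, 0.0, 0.0]
ft_force: [-1.1, -0.1, 3.2]
grip_width: 0.0221
grasp_force: 59.1
```

Emit:
apply_moves(targets=[[[0, 0, -0.03, 0, -1], [0, 0, -0.03, 0, -1], [0, 0, -0.03, 0, -1], [0, 0, -0.02, 0, -1], [0, 0, 0, 0, -1]]])

```text
clock: 9.13
eef_pos: [0.5865, -0.1846, 0.1094]
tool_rot: [0.997, 0.081, 0.0, 0.0]
ft_force: [-0.6, -0.5, 3.6]
grip_width: 0.022
grasp_force: 59.3
```

Emit:
apply_moves(targets=[[[0, 0, -0.02, 0, -1], [0, 0, -0.02, 0, -1], [0, 0, 0, 0, -1]]])

```text
clock: 9.38
eef_pos: [0.5865, -0.1846, 0.1078]
tool_rot: [0.997, 0.081, 0.0, 0.0]
ft_force: [-0.0, 0.0, 4.9]
grip_width: 0.0218
grasp_force: 59.3
```

Emit:
apply_moves(targets=[[[0, 0, -0.02, 0, -1], [0, 0, -0.02, 0, -1], [0, 0, 0, 0, -1]]])

```text
clock: 9.63
eef_pos: [0.5864, -0.1846, 0.1062]
tool_rot: [0.997, 0.081, 0.0, 0.0]
ft_force: [-0.5, -0.6, 4.2]
grip_width: 0.0217
grasp_force: 59.4
```

Emit:
apply_moves(targets=[[[0, 0, -0.02, 0, -1], [0, 0, 0, 0, -1]]])

```text
clock: 9.8
eef_pos: [0.5864, -0.1846, 0.1055]
tool_rot: [0.997, 0.081, 0.0, 0.0]
ft_force: [-0.2, -1.0, 4.2]
grip_width: 0.0219
grasp_force: 59.4
```

Emit:
apply_moves(targets=[[[0, 0, -0.02, 0, -1], [0, 0, 0, 0, -1]]])

```text
clock: 9.97
eef_pos: [0.5864, -0.1846, 0.1047]
tool_rot: [0.997, 0.081, 0.0, 0.0]
ft_force: [-0.7, -0.9, 4.8]
grip_width: 0.0218
grasp_force: 59.4
```

Emit:
apply_moves(targets=[[[0, 0, -0.02, 0, -1], [0, 0, 0, 0, -1]]])

```text
clock: 10.13
eef_pos: [0.5864, -0.1846, 0.1039]
tool_rot: [0.997, 0.081, 0.0, 0.0]
ft_force: [0.3, -1.4, 3.9]
grip_width: 0.0216
grasp_force: 59.4
```

Emit:
apply_moves(targets=[[[0, 0, -0.02, 0, -1], [0, 0, 0, 0, -1]]])

```text
clock: 10.3
eef_pos: [0.5864, -0.1846, 0.1031]
tool_rot: [0.997, 0.081, 0.0, 0.0]
ft_force: [0.1, -1.7, 4.6]
grip_width: 0.0214
grasp_force: 59.4
```

Emit:
apply_moves(targets=[[[0, 0, -0.02, 0, -1], [0, 0, 0, 0, -1]]])

```text
clock: 10.47
eef_pos: [0.5864, -0.1846, 0.1024]
tool_rot: [0.997, 0.081, 0.0, 0.0]
ft_force: [-0.4, -2.0, 5.0]
grip_width: 0.0217
grasp_force: 59.4
```

Emit:
apply_moves(targets=[[[0, 0, -0.02, 0, -1], [0, 0, 0, 0, -1]]])

```text
clock: 10.63
eef_pos: [0.5866, -0.1846, 0.1019]
tool_rot: [0.997, 0.081, 0.0, 0.0]
ft_force: [-1.6, -1.3, 6.7]
grip_width: 0.022
grasp_force: 59.5
```

Emit:
apply_moves(targets=[[[0, 0, -0.02, 0, -1], [0, 0, 0, 0, -1]]])

```text
clock: 10.8
eef_pos: [0.5866, -0.1847, 0.1014]
tool_rot: [0.997, 0.081, 0.0, 0.0]
ft_force: [-1.3, -0.5, 8.5]
grip_width: 0.0215
grasp_force: 59.6
```

Emit:
apply_moves(targets=[[[0, 0, -0.03, 0, -1], [0, 0, 0, 0, -1]]])

```text
clock: 10.97
eef_pos: [0.5867, -0.1848, 0.1008]
tool_rot: [0.997, 0.081, 0.001, 0.0]
ft_force: [-1.5, -0.6, 11.4]
grip_width: 0.0215
grasp_force: 59.7
```

Emit:
apply_moves(targets=[[[0, 0, -0.025, 0, -1], [0, 0, 0, 0, -1]]])

```text
clock: 11.13
eef_pos: [0.5869, -0.1848, 0.1003]
tool_rot: [0.997, 0.081, 0.001, 0.001]
ft_force: [-2.1, -1.7, 13.3]
grip_width: 0.0219
grasp_force: 59.8
```

Emit:
apply_moves(targets=[[[0, 0, -0.03, 0, -1], [0, 0, 0, 0, -1], [0, 0, 0, 0, -1], [0, 0, 0, 0, -1]]])

```text
clock: 11.47
eef_pos: [0.587, -0.1849, 0.0998]
tool_rot: [0.997, 0.081, 0.001, 0.001]
ft_force: [-2.9, -1.3, 15.1]
grip_width: 0.0218
grasp_force: 59.9
```

Emit:
apply_moves(targets=[[[0, 0, -0.03, 0, -1], [0, 0, 0, 0, -1], [0, 0, 0, 0, -1], [0, 0, 0, 0, -1]]])

```text
clock: 11.8
eef_pos: [0.5871, -0.185, 0.0993]
tool_rot: [0.997, 0.081, 0.002, 0.001]
ft_force: [-4.5, -0.3, 16.9]
grip_width: 0.0219
grasp_force: 60.1
```

Emit:
apply_moves(targets=[[[0, 0, 0.08, 0, -1], [0, 0, 0.08, 0, -1], [0, 0, 0.08, 0, -1], [0, 0, 0.08, 0, -1], [0, 0, 0.08, 0, -1], [0, 0, 0.05, 0, -1], [0, 0, 0, 0, -1], [0, 0, 0, 0, -1]]])

```text
clock: 12.47
eef_pos: [0.5864, -0.1845, 0.1141]
tool_rot: [0.997, 0.081, -0.0, 0.0]
ft_force: [-0.5, -1.9, 3.0]
grip_width: 0.0216
grasp_force: 59.4
```

Emit:
apply_moves(targets=[[[0, 0, 0.06, 0, -1], [0, 0, 0.06, 0, -1], [0, 0, 0, 0, -1], [0, 0, 0, 0, -1]]])

```text
clock: 12.8
eef_pos: [0.5863, -0.1844, 0.119]
tool_rot: [0.997, 0.081, -0.0, -0.0]
ft_force: [0.4, -0.6, 2.7]
grip_width: 0.022
grasp_force: 59.3
```

Emit:
apply_moves(targets=[[[0, 0, 0, 0, -1], [0, 0, 0, 0, -1], [0, 0, 0, 0, -1], [0, 0, 0, 0, -1]]])

```text
clock: 13.13
eef_pos: [0.5863, -0.1844, 0.1188]
tool_rot: [0.997, 0.081, -0.0, -0.0]
ft_force: [0.7, -0.9, 3.4]
grip_width: 0.0219
grasp_force: 59.3
```

Emit:
apply_moves(targets=[[[0, 0, 0.05, 0, -1], [0, 0, 0.05, 0, -1], [0, 0, 0.02, 0, -1], [0, 0, 0, 0, -1], [0, 0, 0, 0, -1], [0, 0, 0, 0, -1]]])

```text
clock: 13.63
eef_pos: [0.5862, -0.1842, 0.1235]
tool_rot: [0.997, 0.081, -0.0, -0.0]
ft_force: [0.3, -0.6, 0.5]
grip_width: 0.0216
grasp_force: 59.0
```

Emit:
apply_moves(targets=[[[0, 0, -0.08, 0, -1], [0, 0, -0.08, 0, -1], [0, 0, -0.08, 0, -1], [0, 0, -0.08, 0, -1], [0, 0, -0.07, 0, -1], [0, 0, -0.07, 0, -1], [0, 0, 0, 0, -1], [0, 0, 0, 0, -1]]])

```text
clock: 14.3
eef_pos: [0.5864, -0.1844, 0.1054]
tool_rot: [0.997, 0.081, 0.0, -0.0]
ft_force: [-1.4, -0.6, 4.8]
grip_width: 0.0217
grasp_force: 59.1
```

Emit:
apply_moves(targets=[[[0, 0, -0.02, 0, -1], [0, 0, -0.02, 0, -1], [0, 0, 0, 0, -1], [0, 0, 0, 0, -1]]])

```text
clock: 14.63
eef_pos: [0.5864, -0.1844, 0.1039]
tool_rot: [0.997, 0.081, 0.0, -0.0]
ft_force: [-0.9, 1.2, 5.4]
grip_width: 0.0218
grasp_force: 59.1
```

Now 19 mm below the top and past the switch point. Rise to 0.1155 and then a little higher to feel.

Emit:
apply_moves(targets=[[[0, 0, 0.05, 0, -1], [0, 0, 0.06, 0, -1], [0, 0, 0.06, 0, -1], [0, 0, 0.06, 0, -1], [0, 0, 0.06, 0, -1], [0, 0, 0, 0, -1], [0, 0, 0, 0, -1], [0, 0, 0, 0, -1]]])

```text
clock: 15.3
eef_pos: [0.5864, -0.1844, 0.1153]
tool_rot: [0.997, 0.081, -0.0, -0.0]
ft_force: [-0.2, 0.4, 3.5]
grip_width: 0.0217
grasp_force: 59.0
```

Emit:
apply_moves(targets=[[[0, 0, 0.02, 0, -1], [0, 0, 0, 0, -1], [0, 0, 0, 0, -1], [0, 0, 0, 0, -1]]])

```text
clock: 15.63
eef_pos: [0.5863, -0.1845, 0.1158]
tool_rot: [0.997, 0.081, -0.0, -0.0]
ft_force: [-0.1, 0.2, 0.7]
grip_width: 0.0216
grasp_force: 59.0
```

Emit:
apply_moves(targets=[[[0, 0, 0, 0, -0.2], [0, 0, 0, 0, 0], [0, 0, 0, 0, 0.3], [0, 0, 0, 0, 0.5], [0, 0, 0, 0, 0.5], [0, 0, 0, 0, 0.5]]])

```text
clock: 16.13
eef_pos: [0.5864, -0.1845, 0.1161]
tool_rot: [0.997, 0.081, -0.0, 0.0]
ft_force: [-0.4, 0.4, 0.2]
grip_width: 0.0639
grasp_force: 0.0
```

Emit:
apply_moves(targets=[[[0, 0, 0.3, 0, 0.5], [0, 0, 0.6, 0, 0.5], [0, 0, 0.8, 0, 0.5], [0, 0, 0.8, 0, 0.5], [0, 0, 0.5, 0, 0.5], [0, 0, 0, 0, 0.5], [0, 0, 0, 0, 0.5], [0, 0, 0, 0, 0.5]]])

```text
clock: 16.8
eef_pos: [0.5859, -0.1844, 0.2352]
tool_rot: [0.997, 0.081, -0.001, -0.0]
ft_force: [-0.3, 0.8, -0.2]
grip_width: 0.0639
grasp_force: 0.0
```

```bash
python3 - <<'E'
from h import *
for n in ("wrist","side"):
    K,T,im,d,P=shot(n)
    if n=="wrist": cv2.imwrite("pics/end.png",im)
    hsv=cv2.cvtColor(im,cv2.COLOR_BGR2HSV); near=np.hypot(P[...,0]-.584,P[...,1]+.185)<.05
    r=((hsv[...,0]<8)|(hsv[...,0]>172))&(hsv[...,1]>120)&near; q=P[r]
    t=q[q[:,2]>.105]; print(n,len(q),"top z",np.percentile(q[:,2],[50,95,100]).round(4),"knob",cv2.minEnclosingCircle(t[:,:2].astype(np.float32)*1000))
    g=P[near&(P[...,2]>.064)&(P[...,2]<.076)&~r]; print("dock top z",np.median(g[:,2]))
print(get_obs()["eef_pos"],get_obs()["clock"])
E
```

```text
wrist 1116 top z [0.1287 0.1323 0.1335] knob ((583.1422729492188, -185.98960876464844), 13.421860694885254)
dock top z 0.06822844547815832
side 107 top z [0.1112 0.1304 0.1326] knob ((580.7098388671875, -183.41070556640625), 11.869473457336426)
dock top z 0.0691619728072922
[ 0.58544857 -0.18418361  0.23419982] 16.9
```

View pics/end.png

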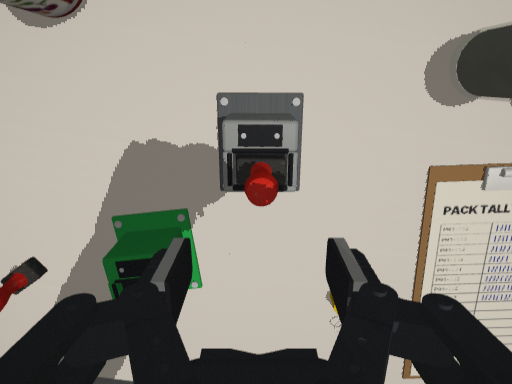

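The picture shows the stamp upright in the grey dock, with the knob at (262,188). Its top is at about 132.5 mm, which matches the clicked-down height.

```bash
python3 -c "
from workcell import order
print(order.job_done())"
```

```text
the job is handed in; nothing more can be done
None
```

The stamp is handed in standing upright in the grey dock, clicked down and released: it was pressed on the pad at about 17 N, and a second push latched it because the first had popped it up. I took the farthest stamp within reach, as a third look-alike about 0.91 m away is beyond the arm's 0.725 m reach.

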